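# Fit the splined gear and tube carousel on a rotator hub

## Task

Put the tube rotator back together: swing the orange keeper arm clear of the splined steel hub, slide the black gear down the hub until it is fully home on the flange, then slide the blue carousel down until it sits flat on the gear, turning each so that its one wide slot meets the hub's one wide spline. Then swing the keeper arm fully back over the middle of the hub, against its stop, and leave the bottle, the flask and the timer where they stand.

Things in the scene. Friction and masses are not known exactly. Their poses are not given: they have to be found in the camera images.
- rotator: white base plate of the tube rotator, 150 x 215 x 20 mm, fixed, turned up to 0.2 rad. Origin under the hub's axis at worktop level, x away from the robot, z up. It spans x -75 to 75, y -142.5 to 72.5 mm, top at z 20 mm. The keeper's steel post (18 mm diameter) stands at y = -112 mm, with the keeper on it
- hub_seat (a point): centre of the top of the hub's dark flange (52 mm diameter), 22 mm above the worktop, on the hub's upright axis: the gear's underside must come to rest here. x axis along the hub's one WIDE spline (yellow top), z up. The hub turns only stiffly (0.4 N m), 0.6 rad either side of the base plate's x axis; starts within 0.5 rad
- hub_tip (a point): top of the hub's conical nose, 52 mm above hub_seat, same axes. Steel core of 28 mm diameter (nose tapers over the top 8 mm) with four straight ribs out to 20.5 mm radius: the wide one 14 mm wide along +x, three slim ones 7 mm wide along +y, -y, -x. Ribs are full width up to 38 mm above hub_seat, then taper by 2.5 mm a side to their end at 46 mm
- gear: black spur gear, 96 mm across, 28 mm high, 0.22 kg, lying boss up. Origin: centre of its underside, z up. Toothed disc 11 mm thick, above it a square boss 52 mm across, flats facing +-x, +-y (grip two opposite flats from above). Through bore 31.6 mm with one wide slot (17 mm) towards +x, yellow mark on the boss top, and slim slots (10 mm) towards +y, -y, -x, out to 22.2 mm radius
- carousel: blue tube carousel, 120 mm across with eight round rim notches, 28 mm high, 0.24 kg, lying boss up. Disc 11 mm thick; same square boss (52 mm across flats, from 11 to 28 mm height), splined bore, yellow mark and axes as the gear. Seated on the seated gear, its origin is 28 mm above hub_seat
- keeper (a joint): angle of the orange keeper arm about its post: 0 = shut at its stop, round end pad (28 mm) over the hub's axis; grows anticlockwise from above, the arm's end moving towards the robot; stop at 1.7. Starts 0 to 0.3; little friction (0.12 N m), stays where left. Arm 112 mm long, 16 wide, 8 thick, underside 81 and top 89 mm above the worktop, 3 mm over a seated carousel
- keeper_grip (a point): middle of the black upright round knob on the keeper arm (16 mm diameter, 24 mm tall, from 89 to 113 mm above the worktop), 60 mm from the post's axis; it moves with the arm
- keeper_pivot (a point): fixed point on the upright axis of the keeper's post, at the height of keeper_grip
- bottle: bystander: clear screw-cap bottle with a blue cap, 56 mm diameter, 113 mm tall; origin under its centre
- flask: bystander: conical flask with pink content, 65 mm diameter, 105 mm tall; origin under its centre
- timer: bystander: small flat bench timer, 58 x 64 x 16 mm; origin under its centre
Mind the look-alikes: they are no part of the job. Several things have the shape of the carousel; the one meant has the colours described above.

How it is judged:
By the outcome, as a careful person would: the job done as asked, in the order asked, and still so for the second after the job is handed in, with the robot touching nothing.
It also fails if it takes over 72 s, if anything falls off the work surface, if the arm or the gripper's body presses on something with over 40 N, if the wrist force passes 120 N, or if a joint passes its speed limit or range.

## Robot

A 6-joint arm with a two-finger parallel gripper is mounted at the origin on a cart in front of the work surface, level with it; the furniture and walls round the work are solid. World frame = base frame: x ahead of the robot, y to its left, z up, the work surface at z = 0. Lengths are in m, angles in rad, forces in N, time in s.
With the tool pointing down it reaches from about 0.3 to 0.775 m from the base axis. Payload 14.6 kg.
Tool frame: the origin (TCP) lies on the mounting face of the last link; the fingertips stand 199 mm ahead of it and the grasp point (between the pads) lies 180 mm ahead of it; z points along the fingers, y is the line along which they close (so a half turn about z gives the same grasp; the last joint's range is limited). The gripper opens to 94 mm and grips with 3 to 60 N. Pads are 16 mm wide; open, the fingers measure 119 mm over their backs; the gripper's body (75 mm by 177 mm) begins 78 mm behind the grasp point.
Start: joints at [-0.067, 0.3, 1.521, -0, 1.321, -0.067], TCP at [0.55, -0, 0.405] pointing down, gripper open.
Joint ranges: [-3.03, 3.03], [-0.79, 2.21], [0.23, 2.52], [-1.04, 4.18], [0, 3.07], [-2.55, 2.55]. Speed limits (rad/s): [2.22, 2.22, 2.57, 3.14, 3.14, 3.14].

## Interface

Orientations are given as [roll, pitch, yaw] about the fixed x, y, z axes, in that order (R = Rz(yaw) Ry(pitch) Rx(roll)).
In Python, from station import get_obs, camera, hand_in gives the robot as it stands.
- The arm moves only by the tool apply_moves, never from a script. Its argument "increments" is a list of rows, each an object of numbers: "tx", "ty", "tz": the shift along the tool's x, y, z as a fraction of full scale; "ax", "ay", "az": the turn, a rotation vector about the tool's x, y, z as a fraction of full scale. In form: [{"tx": .., "ty": .., "tz": .., "ax": .., "ay": .., "az": ..}, ...]. A call has 1 to 12 rows; each row shifts and turns the commanded pose from where the row before left it, along the tool's axes as they then stand; what a row does not reach is not made up. Full scale, the value 1, is 30 mm for a shift and 5 degrees for a turn. A row lasts 1/8 s, in which the tool goes at most 62.5 mm and 10.7 degrees, less where a joint would pass 70% of its speed; a pose out of reach is approached as far as the arm can. A call with a number of a shift or a turn outside -1 to 1 is refused whole. A call with a gripper value outside its range is refused whole. "jaw" is the closure, from 0 (fully open) to 1 (shut), set as the call begins (left out, the last holds). The fingers move at their own pace and stop on an object; "force" is the grip in N (left out, the last holds). Time passes only in rows, so rows that do not move let the fingers close. It gives the time, the measured TCP pose, the force, the opening and the grip force at its end, in the units of the state.
- get_obs(): the state, without advancing time (a new reading comes with each control period).
- camera(name): name is "scene" or "side" or "wrist"; returns a dict with "pixels" (480x640x3 uint8, red, green, blue), "camera_matrix" (3x3 intrinsics, pixels), "dist" ([k1, k2, p1, p2, k3] as OpenCV has them; the pictures are not rectified), "R" (3x3) and "t" (3): a world point X has camera coordinates R X + t; the wrist camera has in their place "T_tool_cam" (4x4, takes a point from camera to tool coordinates, whose origin is the TCP and whose axes are the flange's). Camera axes: x right, y down, z forward; pixel columns grow to the right and rows downward; lengths in m; the calibration is good to about 2 mm. A picture is of the moment at which its call begins: read the wrist's pose just before it. There is no depth.
- hand_in(): hands the job in; it is judged then, once.
The state is a dict: "time_s": time; "qpos": joint angles; "joint_vel": joint speeds; "tau": joint torques, N m; "ee_pos": TCP position; "eef_rot": TCP orientation; "force": force on the tool from outside, world axes, zero at the start; "moment": the same for the moment, N m; "grip_width": finger opening in m; "grip_force": force on a finger pad.
Only numpy, scipy, OpenCV 4.12 (cv2) and the standard library are available. Lean on these libraries where they do the work, as an engineer would, in place of code of your own. Each camera call takes 0.05 s, during which the arm holds its last target. There are 200 camera calls.

## Working session

There is one attempt and no reset: what is moved stays moved. The work goes in short steps, Python scripts to look and compute and a tool call to move; the robot and the scene stay as the last step left them, time stands still between calls to the robot, and variables do not carry over. Pictures are saved under pics/ and viewed, at most 10 in all, crops included, and the job is handed in when it is done.

Besides the shell and the picture viewer there is one more tool, called after "Emit:" as name([rows], argument=value, ...), one row to a line, values as JSON. apply_moves: Moves the arm, as the interface text tells. Its arguments: {"type":"object","properties":{"increments":{"type":"array"},"jaw":{"type":"number"},"force":{"type":"number"}},"required":["increments"]}

```bash
ls; mkdir -p pics; python3 - <<'E'
from station import get_obs, camera
import cv2,pickle,numpy as np
o=get_obs();print(o)
d={}
for n in("scene","side","wrist"):
    c=camera(n);d[n]=c;cv2.imwrite(f"pics/{n}0.png",c["pixels"][:,:,::-1])
    print(n,c["camera_matrix"],c["dist"],c.get("R"),c.get("t"),c.get("T_tool_cam"))
d["obs"]=o
pickle.dump(d,open("c0.pkl","wb"))
E
```

```text
pics
{'time_s': 0.0, 'qpos': array([-6.65661474e-02,  3.00495209e-01,  1.52156236e+00, -5.69221150e-05,
        1.32071584e+00, -6.65929163e-02]), 'joint_vel': array([ 0.00108731,  0.00128617, -0.00029462, -0.00091211,  0.00051753,
        0.00030066]), 'tau': array([-1.53750298e-03, -5.31805658e+01, -3.52735734e+01,  7.07558286e-02,
        2.43994006e-02, -4.79655944e-05]), 'ee_pos': array([5.49974453e-01, 1.34400904e-05, 4.04080890e-01]), 'eef_rot': array([-3.14041084e+00, -2.35594897e-05,  1.57083720e+00]), 'force': array([-0.99687549, -0.26459098,  0.41013572]), 'moment': array([0.00582094, 0.02181994, 0.01491912]), 'grip_force': 0.0, 'grip_width': 0.09424338917319086}
scene [[488.86193027   0.         327.74235408]
 [  0.         488.86193027 231.32072144]
 [  0.           0.           1.        ]] [-0.04453124  0.          0.          0.          0.        ] [[ 0.74076583 -0.67174544 -0.00490285]
 [-0.48240457 -0.52686308 -0.69978648]
 [ 0.46749525  0.52074307 -0.71433524]] [-0.48527495  0.31067733  1.25962516] None
side [[547.49113623   0.         318.4111253 ]
 [  0.         547.49113623 245.68736407]
 [  0.           0.           1.        ]] [-0.08700278  0.          0.          0.          0.        ] [[-0.96360268 -0.26714036  0.01029056]
 [-0.1475757   0.49943559 -0.85368935]
 [ 0.22291541 -0.82413598 -0.5206809 ]] [0.52836949 0.18776303 1.34297432] None
wrist [[383.23879955   0.         313.69467078]
 [  0.         383.23879955 235.41762512]
 [  0.           0.           1.        ]] [-0.04527224  0.          0.          0.          0.        ] None None [[-8.22072967e-05 -9.63471960e-01 -2.67809215e-01  7.64002053e-02]
 [ 9.99999649e-01 -3.02427195e-04  7.81051743e-04  5.77832724e-05]
 [-8.33514244e-04 -2.67809057e-01  9.63471647e-01  2.00746414e-02]
 [ 0.00000000e+00  0.00000000e+00  0.00000000e+00  1.00000000e+00]]
```

View pics/scene0.png

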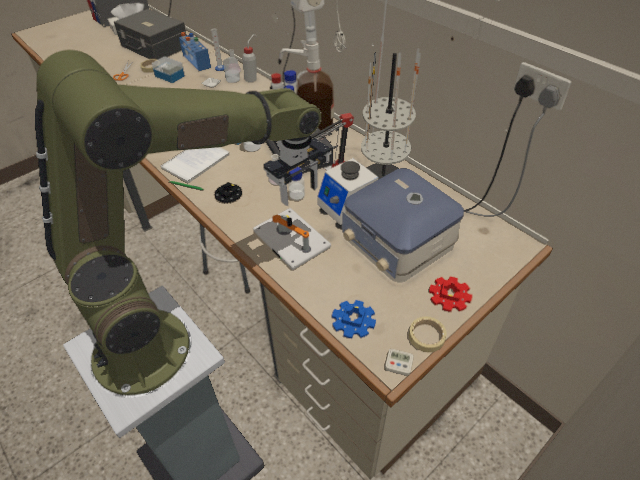

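View pics/side0.png

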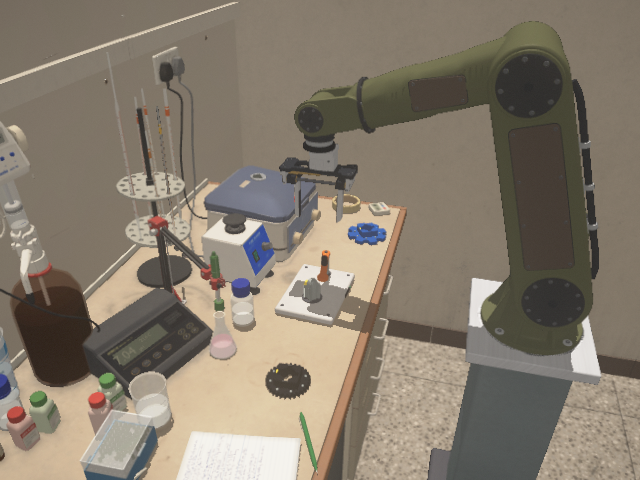

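View pics/wrist0.png

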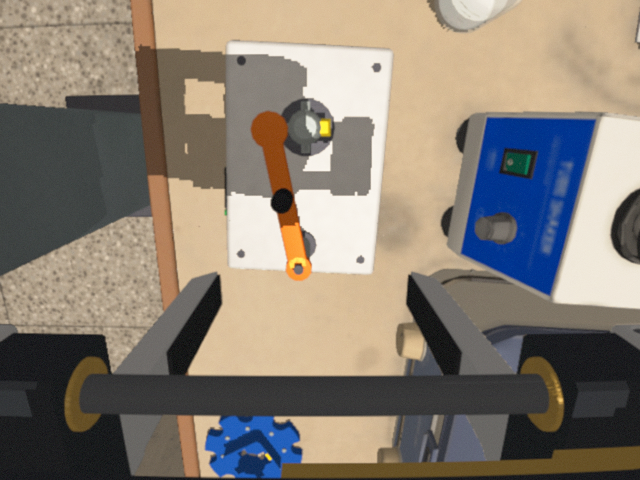

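The wrist view shows the plate with corners at about (228,42), (391,49), (373,272) and (228,269). The hub is near (312,127) with its yellow wide spline to the right, and the keeper knob is near (282,201). The gear is in the side view at (288,380), and the carousel is in the scene view at (353,319).

```bash
cat > h.py <<'E'
import numpy as np,cv2,pickle
from scipy.spatial.transform import Rotation as Ro
def pose(c,o=None):
    """R,t world->cam"""
    if c.get("R") is not None: return np.array(c["R"]),np.array(c["t"])
    T=np.eye(4);T[:3,:3]=Ro.from_euler("xyz",o["eef_rot"]).as_matrix();T[:3,3]=o["ee_pos"]
    W=np.linalg.inv(T@np.array(c["T_tool_cam"]));return W[:3,:3],W[:3,3]
def back(c,uv,z,o=None):
    R,t=pose(c,o);uv=np.array(uv,float).reshape(-1,1,2)
    n=cv2.undistortPoints(uv,np.array(c["camera_matrix"]),np.array(c["dist"])).reshape(-1,2)
    d=np.c_[n,np.ones(len(n))]@R;C=-R.T@t
    z=np.broadcast_to(z,len(n));return C+d*((z-C[2])/d[:,2])[:,None]
def proj(c,X,o=None):
    R,t=pose(c,o);return cv2.projectPoints(np.array(X,float).reshape(-1,1,3),cv2.Rodrigues(R)[0],t,np.array(c["camera_matrix"]),np.array(c["dist"]))[0].reshape(-1,2)
def crop(c,u0,v0,w,h,s): return cv2.resize(c["pixels"][v0:v0+h,u0:u0+w,::-1],None,fx=s,fy=s,interpolation=cv2.INTER_CUBIC)
E
python3 - <<'E'
from h import *
d=pickle.load(open("c0.pkl","rb"));o=d["obs"]
im=np.zeros((600,800,3),np.uint8)
a=crop(d["wrist"],215,30,190,260,2.3)[:598];im[:a.shape[0],:a.shape[1]]=a
a=crop(d["side"],255,350,70,55,5);im[:275,440:790]=a
a=crop(d["scene"],325,293,60,50,6);im[285:585,440:800]=a
cv2.imwrite("pics/c1.png",im)
P=back(d["wrist"],[[228,42],[391,49],[373,272],[228,269]],.02,o);print(P.round(4))
print("hub tip",back(d["wrist"],[[312,127]],.074,o),"knob",back(d["wrist"],[[282,201]],.113,o),"pad",back(d["wrist"],[[268,129]],.089,o),"pivot?",back(d["wrist"],[[299,268]],.089,o))
print("gear",back(d["side"],[[288,380]],.015),"car",back(d["scene"],[[353,319]],.015),back(d["side"],[[366,233]],.015))
print("keeper",back(d["scene"],[[290,226]],.09))
E
```

```text
[[ 0.4749  0.151   0.02  ]
 [ 0.6178  0.1452  0.02  ]
 [ 0.61   -0.0633  0.02  ]
 [ 0.463  -0.0601  0.02  ]]
hub tip [[0.54857391 0.07813749 0.074     ]] knob [[0.52719728 0.02668736 0.113     ]] pad [[0.51587732 0.07666329 0.089     ]] pivot? [[ 0.53786856 -0.03326436  0.089     ]]
gear [[0.51303275 0.36762497 0.015     ]] car [[ 0.4691133  -0.30603019  0.015     ]] [[ 0.4766656  -0.28738933  0.015     ]]
keeper [[0.52338548 0.02089475 0.09      ]]
```

View pics/c1.png

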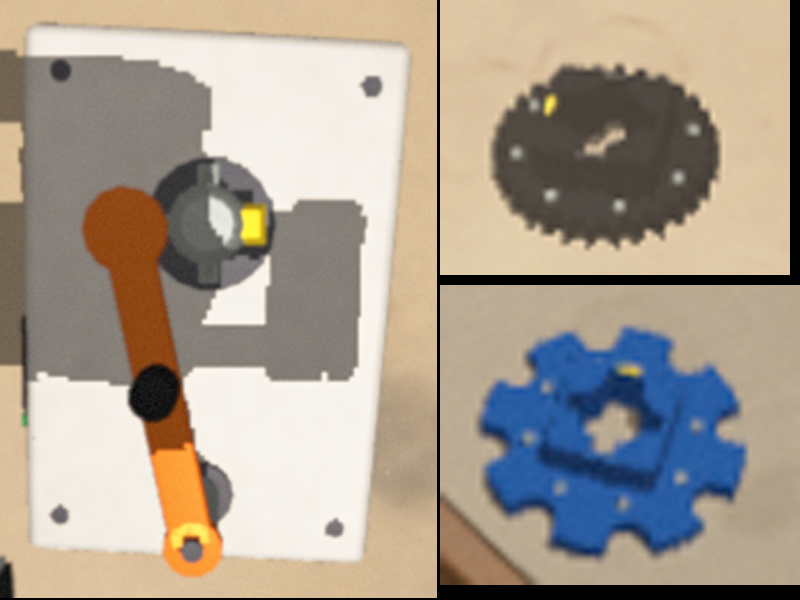

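The plate's yaw is about -0.04 and the hub is at about (0.543, 0.078). The pivot agrees with its expected position to 1 mm, the knob radius measures 61 mm, and the keeper angle is about 0.24. Next I go to the knob.

Emit:
apply_moves([
  {"tx": 0.87,"ty": -0.77},
  {"tz": 0.93},
  {"tz": 0.93},
  {"tz": 0.93},
  {"tz": 0.93},
  {},
], jaw=0)

```text
schema error: expected keys tx, ty, tz, ax, ay, az
```

Emit:
apply_moves([
  {},
  {},
  {},
  {},
  {},
  {},
], jaw=1, force=10)

```text
schema error: expected keys tx, ty, tz, ax, ay, az
```

```bash
python3 - <<'E'
from h import *
d=pickle.load(open("c0.pkl","rb"));o=d["obs"]
w=d["wrist"]
g=back(d["side"],[[276.8,370.6]],.028)[0];print("gmark",g, "gear c", back(d["side"],[[288,381]],.006))
print("cmark",back(d["scene"],[[356.3,307.2]],.028),"c c",back(d["scene"],[[353.7,316.8]],[.02]))
print("bottle cap",back(d["side"],[[241,285]],.113),"flask base",back(d["side"],[[222,352]],0.0),"gear-scene",back(d["scene"],[[228,194]],.006))
h=back(w,[[308,127]],.022,o)[0];m=back(w,[[215+255/2.3,30+225/2.3]],.068,o)[0];t=back(w,[[215+207/2.3,30+222/2.3]],.074,o)[0];print("hub",h,"mark",m,"tip",t)
# arc of knob
pv=np.array([.5383,-.0337]);p0=None
for a in np.linspace(.24,1.6,9):
    p=pv+.06*np.array([-np.sin(a-.04),np.cos(a-.04)])
    if p0 is not None: print(round(a,2),"tx %.3f ty %.3f"%((p-p0)[1]/.03,(p-p0)[0]/.03))
    p0=p
E
```

```text
gmark [0.5400391  0.36034504 0.028     ] gear c [[0.51507448 0.36198067 0.006     ]]
cmark [[ 0.49578775 -0.29081278  0.028     ]] c c [[ 0.47291423 -0.30458051  0.02      ]]
bottle cap [[0.68049298 0.20126426 0.113     ]] flask base [[0.68951933 0.31250292 0.        ]] gear-scene [[0.51361619 0.35545791 0.006     ]]
hub [0.54468562 0.07842761 0.022     ] mark [0.55959345 0.07753649 0.068     ] tip [0.54310858 0.07850149 0.074     ]
0.41 tx -0.095 ty -0.326
0.58 tx -0.149 ty -0.305
0.75 tx -0.199 ty -0.275
0.92 tx -0.242 ty -0.238
1.09 tx -0.279 ty -0.193
1.26 tx -0.308 ty -0.143
1.43 tx -0.328 ty -0.089
1.6 tx -0.338 ty -0.032
```

Emit:
apply_moves([
  {"tx": 0.87,"ty": -0.77,"tz": 0,"ax": 0,"ay": 0,"az": 0},
  {"tx": 0,"ty": 0,"tz": 0.93,"ax": 0,"ay": 0,"az": 0},
  {"tx": 0,"ty": 0,"tz": 0.93,"ax": 0,"ay": 0,"az": 0},
  {"tx": 0,"ty": 0,"tz": 0.93,"ax": 0,"ay": 0,"az": 0},
  {"tx": 0,"ty": 0,"tz": 0.93,"ax": 0,"ay": 0,"az": 0},
  {"tx": 0,"ty": 0,"tz": 0,"ax": 0,"ay": 0,"az": 0},
], jaw=0)

```text
time_s: 0.9
ee_pos: [0.5266, 0.0261, 0.2914]
eef_rot: [-3.138, -0.0, 1.571]
force: [0.4, 0.4, 0.4]
grip_width: 0.0944
grip_force: 0.0
```

Emit:
apply_moves([
  {"tx": 0,"ty": 0,"tz": 0,"ax": 0,"ay": 0,"az": 0},
  {"tx": 0,"ty": 0,"tz": 0,"ax": 0,"ay": 0,"az": 0},
  {"tx": 0,"ty": 0,"tz": 0,"ax": 0,"ay": 0,"az": 0},
  {"tx": 0,"ty": 0,"tz": 0,"ax": 0,"ay": 0,"az": 0},
  {"tx": 0,"ty": 0,"tz": 0,"ax": 0,"ay": 0,"az": 0},
  {"tx": 0,"ty": 0,"tz": 0,"ax": 0,"ay": 0,"az": 0},
], jaw=1, force=10)

```text
time_s: 1.65
ee_pos: [0.5269, 0.0261, 0.2931]
eef_rot: [-3.142, -0.0, 1.571]
force: [0.6, 0.1, 0.4]
grip_width: 0.0373
grip_force: 0.0
```

Emit:
apply_moves([
  {"tx": 0,"ty": 0,"tz": 0,"ax": 0,"ay": 0,"az": 0},
  {"tx": 0,"ty": 0,"tz": 0,"ax": 0,"ay": 0,"az": 0},
  {"tx": 0,"ty": 0,"tz": 0,"ax": 0,"ay": 0,"az": 0},
])

```text
time_s: 2.02
ee_pos: [0.5268, 0.0261, 0.293]
eef_rot: [-3.141, -0.0, 1.571]
force: [-1.1, 1.4, -0.1]
grip_width: 0.0156
grip_force: 10.0
```

Emit:
apply_moves([
  {"tx": -0.1,"ty": -0.33,"tz": 0,"ax": 0,"ay": 0,"az": 0},
  {"tx": -0.15,"ty": -0.305,"tz": 0,"ax": 0,"ay": 0,"az": 0},
  {"tx": -0.2,"ty": -0.275,"tz": 0,"ax": 0,"ay": 0,"az": 0},
  {"tx": -0.24,"ty": -0.24,"tz": 0,"ax": 0,"ay": 0,"az": 0},
  {"tx": -0.28,"ty": -0.19,"tz": 0,"ax": 0,"ay": 0,"az": 0},
  {"tx": -0.31,"ty": -0.14,"tz": 0,"ax": 0,"ay": 0,"az": 0},
  {"tx": -0.33,"ty": -0.09,"tz": 0,"ax": 0,"ay": 0,"az": 0},
  {"tx": -0.34,"ty": -0.03,"tz": 0,"ax": 0,"ay": 0,"az": 0},
  {"tx": 0,"ty": 0,"tz": 0,"ax": 0,"ay": 0,"az": 0},
])

```text
time_s: 3.15
ee_pos: [0.4781, -0.0335, 0.2931]
eef_rot: [-3.138, 0.0, 1.57]
force: [-9.7, -0.4, 12.4]
grip_width: 0.0157
grip_force: 10.0
```

Emit:
apply_moves([
  {"tx": 0,"ty": 0,"tz": 0,"ax": 0,"ay": 0,"az": 0},
  {"tx": 0,"ty": 0,"tz": 0,"ax": 0,"ay": 0,"az": 0},
  {"tx": 0,"ty": 0,"tz": -0.9,"ax": 0,"ay": 0,"az": 0},
  {"tx": 1,"ty": 0.2,"tz": -0.9,"ax": 0,"ay": 0,"az": 0},
  {"tx": 1,"ty": 0.2,"tz": 0,"ax": 0,"ay": 0,"az": 0},
  {"tx": 1,"ty": 0.2,"tz": 0,"ax": 0,"ay": 0,"az": 0},
  {"tx": 1,"ty": 0.2,"tz": 0,"ax": 0,"ay": 0,"az": 0},
  {"tx": 1,"ty": 0.2,"tz": 0,"ax": 0,"ay": 0,"az": 0},
  {"tx": 1,"ty": 0.2,"tz": 0,"ax": 0,"ay": 0,"az": 0},
  {"tx": 1,"ty": 0,"tz": 0,"ax": 0,"ay": 0,"az": 0},
  {"tx": 1,"ty": 0,"tz": 0,"ax": 0,"ay": 0,"az": 0},
  {"tx": 1,"ty": 0,"tz": 0,"ax": 0,"ay": 0,"az": 0},
], jaw=0)

```text
time_s: 4.65
ee_pos: [0.5149, 0.2384, 0.3467]
eef_rot: [-3.141, 0.0, 1.571]
force: [-0.1, 0.6, -0.5]
grip_width: 0.0939
grip_force: 0.0
```

Emit:
apply_moves([
  {"tx": 0.9,"ty": 0,"tz": 0,"ax": 0,"ay": 0,"az": 0},
  {"tx": 0,"ty": 0,"tz": 0,"ax": 0,"ay": 0,"az": 0},
  {"tx": 0,"ty": 0,"tz": 0,"ax": 0,"ay": 0,"az": 0},
])

```text
time_s: 5.03
ee_pos: [0.5149, 0.264, 0.3468]
eef_rot: [-3.141, 0.0, 1.571]
force: [-0.3, 0.4, -0.1]
grip_width: 0.0937
grip_force: 0.0
```

```bash
python3 - <<'E'
from h import *
from station import *
o=get_obs();w=camera("wrist");pickle.dump((o,w),open("c2.pkl","wb"))
s=camera("scene");pickle.dump(s,open("s2.pkl","wb"))
print(o["ee_pos"],o["eef_rot"],o["time_s"])
u,v=proj(w,[.515,.362,.02],o)[0];print(u,v)
u0=int(np.clip(u-90,0,440));v0=int(np.clip(v-90,0,280));print(u0,v0)
im=np.zeros((540,800,3),np.uint8);im[:,:540]=crop(w,u0,v0,180,180,3)
a=crop(s,240,200,86,70,3);im[:210,542:800]=a
cv2.imwrite("pics/c2.png",im)
E
```

```text
[0.51493737 0.26398197 0.34675599] [-3.14105903e+00  4.89861434e-04  1.57069857e+00] 5.025
313.5790702654112 99.76235032884733
223 9
```

View pics/c2.png

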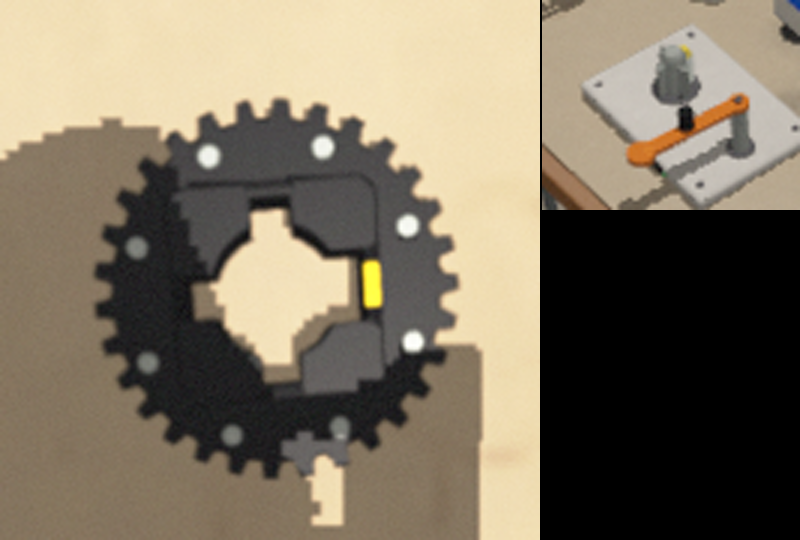

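The keeper is swung clear in the inset, about 1.6 rad open. The gear's disc spans crop x 95–460 and y 98–478. Its boss corners are at about (178,188), (377,177) and (385,378), and the yellow mark is at (372,285), towards +x.

```bash
python3 - <<'E'
from h import *
o,w=pickle.load(open("c2.pkl","rb"))
f=lambda p,z:back(w,np.array(p,float)/3+[223,9],z,o)
B=f([[178,188],[377,177],[385,378]],.028);print("boss",B.round(4),"c",(B[0]+B[2])/2)
print("sizes",np.linalg.norm(B[1]-B[0]),np.linalg.norm(B[2]-B[1]))
for a,b in((0,1),(1,2)):
    v=B[b]-B[a];print("ang",np.arctan2(v[1],v[0]))
E_=f([[95,290],[460,283],[280,98],[270,478]],.011);print("disc",E_.round(4),E_.mean(0),E_[1,0]-E_[0,0],E_[2,1]-E_[3,1])
m=f([[372,285]],.028)[0];print("mark",m)
print("slots mid", f([[270,205],[358,285],[282,378],[193,290]],[.028,.028,0,.028]).round(4))
E
```

```text
boss [[0.4922 0.3811 0.028 ]
 [0.5405 0.3836 0.028 ]
 [0.5436 0.336  0.028 ]] c [0.5178963  0.35854857 0.028     ]
sizes 0.048344352866435465 0.047617344069927514
ang 0.05206757749139293
ang -1.5070592323489609
disc [[0.4687 0.3583 0.011 ]
 [0.5643 0.3601 0.011 ]
 [0.5171 0.4048 0.011 ]
 [0.5145 0.3093 0.011 ]] [0.51614271 0.3581232  0.011     ] 0.0955508968692278 0.09546837909604217
mark [0.5398074  0.35846035 0.028     ]
slots mid [[0.5146 0.3771 0.028 ]
 [0.5363 0.3585 0.028 ]
 [0.5178 0.3356 0.    ]
 [0.4955 0.3573 0.028 ]]
```

The disc measures 95.5 mm, which matches the 96 mm given. The gear centre is about (0.5163, 0.358), with yaw about +0.045. I descend to grip it.

Emit:
apply_moves([
  {"tx": 1,"ty": 0.05,"tz": 0,"ax": 0,"ay": 0,"az": 0},
  {"tx": 1,"ty": 0,"tz": 0,"ax": 0,"ay": 0,"az": 0},
  {"tx": 1,"ty": 0,"tz": 0.5,"ax": 0,"ay": 0,"az": 0},
  {"tx": 0.13,"ty": 0,"tz": 1,"ax": 0,"ay": 0,"az": -0.5},
  {"tx": 0,"ty": 0,"tz": 1,"ax": 0,"ay": 0,"az": 0},
  {"tx": 0,"ty": 0,"tz": 1,"ax": 0,"ay": 0,"az": 0},
  {"tx": 0,"ty": 0,"tz": 0.6,"ax": 0,"ay": 0,"az": 0},
  {"tx": 0,"ty": 0,"tz": 0.37,"ax": 0,"ay": 0,"az": 0},
  {"tx": 0,"ty": 0,"tz": 0,"ax": 0,"ay": 0,"az": 0},
])

```text
time_s: 6.25
ee_pos: [0.5165, 0.3584, 0.2128]
eef_rot: [-3.141, 0.0, 1.614]
force: [-1.2, 1.5, 0.0]
grip_width: 0.0941
grip_force: 0.0
```

Emit:
apply_moves([
  {"tx": 0,"ty": 0,"tz": 0,"ax": 0,"ay": 0,"az": 0},
  {"tx": 0,"ty": 0,"tz": 0,"ax": 0,"ay": 0,"az": 0},
  {"tx": 0,"ty": 0,"tz": 0,"ax": 0,"ay": 0,"az": 0},
  {"tx": 0,"ty": 0,"tz": 0,"ax": 0,"ay": 0,"az": 0},
  {"tx": 0,"ty": 0,"tz": 0,"ax": 0,"ay": 0,"az": 0},
  {"tx": 0,"ty": 0,"tz": 0,"ax": 0,"ay": 0,"az": 0},
], jaw=1, force=25)

```text
time_s: 7.0
ee_pos: [0.5164, 0.3585, 0.213]
eef_rot: [-3.141, -0.0, 1.614]
force: [-2.1, -1.3, 2.2]
grip_width: 0.0517
grip_force: 24.9
```

Emit:
apply_moves([
  {"tx": 0,"ty": 0,"tz": -1,"ax": 0,"ay": 0,"az": 0},
  {"tx": 0,"ty": 0,"tz": -1,"ax": 0,"ay": 0,"az": 0.6},
  {"tx": 0,"ty": 0,"tz": -1,"ax": 0,"ay": 0,"az": 0.6},
  {"tx": -1,"ty": 0.15,"tz": -1,"ax": 0,"ay": 0,"az": 0},
  {"tx": -1,"ty": 0.15,"tz": -0.9,"ax": 0,"ay": 0,"az": 0},
  {"tx": -1,"ty": 0.15,"tz": 0,"ax": 0,"ay": 0,"az": 0},
  {"tx": -1,"ty": 0.15,"tz": 0,"ax": 0,"ay": 0,"az": 0},
  {"tx": -1,"ty": 0.15,"tz": 0,"ax": 0,"ay": 0,"az": 0},
  {"tx": -1,"ty": 0.15,"tz": 0,"ax": 0,"ay": 0,"az": 0},
  {"tx": -1,"ty": 0.15,"tz": 0,"ax": 0,"ay": 0,"az": 0},
  {"tx": -1,"ty": 0.15,"tz": 0,"ax": 0,"ay": 0,"az": 0},
  {"tx": -1,"ty": 0.15,"tz": 0,"ax": 0,"ay": 0,"az": 0},
])

```text
time_s: 8.5
ee_pos: [0.5403, 0.0855, 0.3596]
eef_rot: [-3.141, 0.0, 1.51]
force: [0.4, -0.5, -2.8]
grip_width: 0.0518
grip_force: 24.9
```

Emit:
apply_moves([
  {"tx": -1,"ty": 0.15,"tz": 0,"ax": 0,"ay": 0,"az": 0},
  {"tx": -1,"ty": 0.15,"tz": 0,"ax": 0,"ay": 0,"az": 0},
  {"tx": -1,"ty": 0.06,"tz": 0,"ax": 0,"ay": 0,"az": 0},
  {"tx": -0.5,"ty": 0,"tz": 0,"ax": 0,"ay": 0,"az": 0},
  {"tx": 0,"ty": 0,"tz": 0,"ax": 0,"ay": 0,"az": 0},
  {"tx": 0,"ty": 0,"tz": 0,"ax": 0,"ay": 0,"az": 0},
])

```text
time_s: 9.25
ee_pos: [0.5447, -0.0181, 0.3599]
eef_rot: [-3.141, -0.0, 1.51]
force: [-0.4, 0.3, -1.5]
grip_width: 0.0517
grip_force: 24.9
```

```bash
python3 - <<'E'
from h import *
from station import *
o=get_obs();w=camera("wrist");pickle.dump((o,w),open("c3.pkl","wb"))
print(o["ee_pos"],o["eef_rot"],o["time_s"])
print(proj(w,[[.544,.078,.022],[.544,.078,.074]],o))
u,v=proj(w,[.544,.078,.05],o)[0]
u0=int(np.clip(u-45,0,520));v0=int(np.clip(v-45,0,370));print(u0,v0)
im=np.zeros((600,800,3),np.uint8)
a=crop(w,u0,v0,90,90,5);im[:450,:450]=a
a=cv2.resize(w["pixels"][120:480,150:490,::-1],None,fx=1,fy=1);im[:360,455:795]=a
cv2.imwrite("pics/c3.png",im)
E
```

```text
[ 0.54471315 -0.01813664  0.3598936 ] [-3.14148411e+00 -1.85493388e-04  1.51028868e+00] 9.25
[[304.95056034 103.92960989]
 [303.26385401  98.87086344]]
259 56
```

View pics/c3.png

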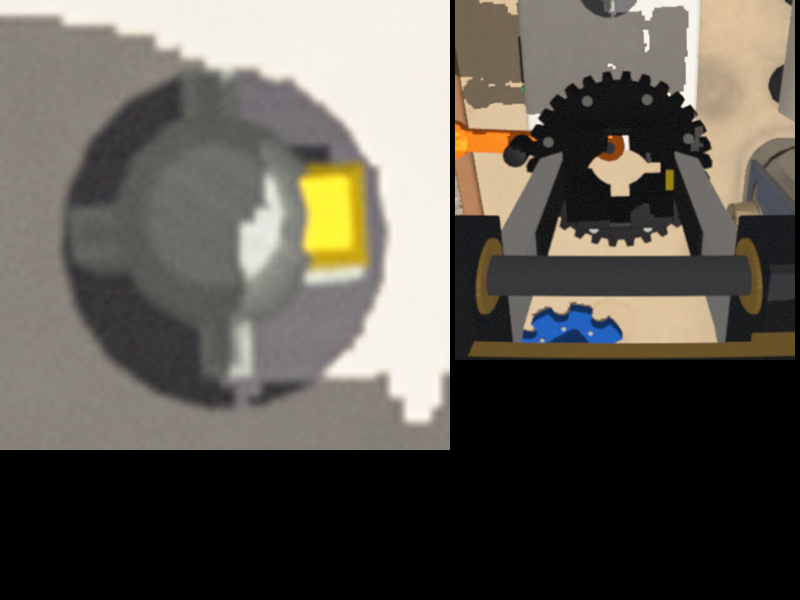

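The hub's flange circle spans crop x 65–385 and y 68–405. The yellow wide spline is centred at (335,215), the left rib at about (100,240), the top rib at (207,85) and the bottom rib at (229,370). The gear is level in the hand with its mark on the right.

```bash
python3 - <<'E'
from h import *
o,w=pickle.load(open("c3.pkl","rb"))
f=lambda p,z:back(w,np.array(p,float)/5+[259,56],z,o)
F=f([[65,236],[385,236],[225,68],[225,405]],.022);print("flange",F.round(4),F.mean(0),F[1,0]-F[0,0],F[2,1]-F[3,1])
r=f([[365,215],[70,240],[207,70],[229,378]],.064);print(r.round(4),r.mean(0))
for a,b in((1,0),(3,2)):
    v=r[a]*-1+r[b];print(np.arctan2(v[1],v[0]),np.linalg.norm(v))
y=f([[300,215],[335,215],[362,215],[215,222]],[.074-.006,.068,.066,.074]);print("yel",y.round(4))
# gear in hand: disc top plane at ee_z-.2125+.011
zt=o["ee_pos"][2]-.2125+.011
G=back(w,[[527-305,265],[713-305,265],[315,190],[315,366]],zt,o);print("gear hand",G.round(4),G.mean(0)[:2], "size",G[1]-G[0],G[2]-G[3])
E
```

```text
flange [[0.5181 0.0802 0.022 ]
 [0.5685 0.0771 0.022 ]
 [0.5449 0.1035 0.022 ]
 [0.5416 0.0526 0.022 ]] [0.54326614 0.07834127 0.022     ] 0.05044343272494167 0.050855318980978934
[[0.5634 0.0775 0.064 ]
 [0.5229 0.0767 0.064 ]
 [0.5431 0.0974 0.064 ]
 [0.5434 0.057  0.064 ]] [0.54319069 0.07713501 0.064     ]
0.019379647604517505 0.04054441005076157
1.5780188326005131 0.04040698063540423
yel [[0.5544 0.0777 0.068 ]
 [0.5592 0.0774 0.068 ]
 [0.5629 0.0774 0.066 ]
 [0.5431 0.0771 0.074 ]]
gear hand [[ 0.4995 -0.0048  0.1584]
 [ 0.5931 -0.0105  0.1584]
 [ 0.5485  0.0302  0.1584]
 [ 0.5428 -0.0661  0.1584]] [ 0.54598462 -0.01279932] size [ 0.09350398 -0.0056984   0.        ] [0.00574752 0.09624988 0.        ]
```

Rib span is 40.5 mm against 41 expected. The hub axis is at about (0.543, 0.0775) with yaw about +0.013. I align over it and lower the gear.

Emit:
apply_moves([
  {"tx": 0,"ty": 0,"tz": 0,"ax": 0,"ay": 0,"az": -0.85},
  {"tx": 1,"ty": 0,"tz": 0,"ax": 0,"ay": 0,"az": 0},
  {"tx": 1,"ty": 0,"tz": 0,"ax": 0,"ay": 0,"az": 0},
  {"tx": 0.8,"ty": -0.02,"tz": 0,"ax": 0,"ay": 0,"az": 0},
  {"tx": 0.39,"ty": 0,"tz": 0.3,"ax": 0,"ay": 0,"az": 0},
  {"tx": 0,"ty": 0,"tz": 1,"ax": 0,"ay": 0,"az": 0},
  {"tx": 0,"ty": 0,"tz": 0.8,"ax": 0,"ay": 0,"az": 0},
  {"tx": 0,"ty": 0,"tz": 0.4,"ax": 0,"ay": 0,"az": 0},
  {"tx": 0,"ty": 0,"tz": 0.15,"ax": 0,"ay": 0,"az": 0},
  {"tx": 0,"ty": 0,"tz": 0.15,"ax": 0,"ay": 0,"az": 0},
  {"tx": 0,"ty": 0,"tz": 0,"ax": 0,"ay": 0,"az": 0},
])

```text
time_s: 10.68
ee_pos: [0.5429, 0.0769, 0.2762]
eef_rot: [3.141, -0.001, 1.584]
force: [0.4, 3.4, -3.3]
grip_width: 0.0516
grip_force: 24.9
```

Emit:
apply_moves([
  {"tx": 0,"ty": 0,"tz": 0.15,"ax": 0,"ay": 0,"az": 0},
  {"tx": 0,"ty": 0,"tz": 0.15,"ax": 0,"ay": 0,"az": 0},
  {"tx": 0,"ty": 0,"tz": 0.15,"ax": 0,"ay": 0,"az": 0},
  {"tx": 0,"ty": 0,"tz": 0,"ax": 0,"ay": 0,"az": 0},
])

```text
time_s: 11.18
ee_pos: [0.543, 0.0774, 0.2627]
eef_rot: [3.14, -0.002, 1.584]
force: [2.8, 9.1, -3.4]
grip_width: 0.0517
grip_force: 24.8
```

Emit:
apply_moves([
  {"tx": 0.04,"ty": 0.01,"tz": 0,"ax": 0,"ay": 0,"az": 0},
  {"tx": 0,"ty": 0,"tz": 0.2,"ax": 0,"ay": 0,"az": 0},
  {"tx": 0,"ty": 0,"tz": 0.2,"ax": 0,"ay": 0,"az": 0},
  {"tx": 0,"ty": 0,"tz": 0.2,"ax": 0,"ay": 0,"az": 0},
  {"tx": 0,"ty": 0,"tz": 0.2,"ax": 0,"ay": 0,"az": 0},
  {"tx": 0,"ty": 0,"tz": 0,"ax": 0,"ay": 0,"az": 0},
])

```text
time_s: 11.92
ee_pos: [0.543, 0.0781, 0.2375]
eef_rot: [-3.141, -0.0, 1.584]
force: [0.5, 6.1, -5.4]
grip_width: 0.0516
grip_force: 24.9
```

Emit:
apply_moves([
  {"tx": 0.03,"ty": 0,"tz": 0.06,"ax": 0,"ay": 0,"az": 0},
  {"tx": 0,"ty": 0,"tz": 0.06,"ax": 0,"ay": 0,"az": 0},
  {"tx": 0,"ty": 0,"tz": 0,"ax": 0,"ay": 0,"az": 0},
])

```text
time_s: 12.3
ee_pos: [0.5431, 0.0787, 0.235]
eef_rot: [-3.141, 0.0, 1.584]
force: [-3.5, 0.9, 3.5]
grip_width: 0.0521
grip_force: 24.9
```

The gear is home: TCP z is 0.235, which is the grasp height plus 22 mm, with a light upward contact force. I release it and go to look at the carousel.

Emit:
apply_moves([
  {"tx": 0,"ty": 0,"tz": 0,"ax": 0,"ay": 0,"az": 0},
  {"tx": 0,"ty": 0,"tz": 0,"ax": 0,"ay": 0,"az": 0},
  {"tx": 0,"ty": 0,"tz": -0.5,"ax": 0,"ay": 0,"az": 0},
  {"tx": 0,"ty": 0,"tz": -1,"ax": 0,"ay": 0,"az": 0},
  {"tx": 0,"ty": 0,"tz": -1,"ax": 0,"ay": 0,"az": 0},
  {"tx": 0,"ty": -0.5,"tz": -1,"ax": 0,"ay": 0,"az": 0},
  {"tx": -0.6,"ty": -0.5,"tz": -0.6,"ax": 0,"ay": 0,"az": 0},
  {"tx": -1,"ty": -0.5,"tz": 0,"ax": 0,"ay": 0,"az": 0},
  {"tx": -1,"ty": -0.5,"tz": 0,"ax": 0,"ay": 0,"az": 0},
  {"tx": -1,"ty": -0.5,"tz": 0,"ax": 0,"ay": 0,"az": 0},
  {"tx": -1,"ty": 0,"tz": 0,"ax": 0,"ay": 0,"az": 0},
  {"tx": -1,"ty": 0,"tz": 0,"ax": 0,"ay": 0,"az": 0},
], jaw=0)

```text
time_s: 13.8
ee_pos: [0.47, -0.0911, 0.3591]
eef_rot: [3.14, 0.0, 1.584]
force: [-0.5, 0.1, 0.1]
grip_width: 0.0941
grip_force: 0.0
```

Emit:
apply_moves([
  {"tx": -1,"ty": 0,"tz": 0,"ax": 0,"ay": 0,"az": 0},
  {"tx": -1,"ty": 0,"tz": 0,"ax": 0,"ay": 0,"az": 0},
  {"tx": -1,"ty": 0,"tz": 0,"ax": 0,"ay": 0,"az": 0},
  {"tx": -1,"ty": 0,"tz": 0,"ax": 0,"ay": 0,"az": 0},
  {"tx": -1,"ty": 0,"tz": 0,"ax": 0,"ay": 0,"az": 0},
  {"tx": -1,"ty": 0,"tz": 0,"ax": 0,"ay": 0,"az": 0},
  {"tx": -1,"ty": 0,"tz": 0,"ax": 0,"ay": 0,"az": 0},
  {"tx": -1,"ty": 0,"tz": 0,"ax": 0,"ay": 0,"az": 0},
  {"tx": -1,"ty": 0,"tz": 0,"ax": 0,"ay": 0,"az": 0},
  {"tx": -1,"ty": 0,"tz": 0,"ax": 0,"ay": 0,"az": 0},
  {"tx": 0,"ty": 0,"tz": 0,"ax": 0,"ay": 0,"az": 0},
  {"tx": 0,"ty": 0,"tz": 0,"ax": 0,"ay": 0,"az": 0},
])

```text
time_s: 15.3
ee_pos: [0.4742, -0.3895, 0.3583]
eef_rot: [3.141, 0.0, 1.584]
force: [0.6, 0.6, -0.5]
grip_width: 0.094
grip_force: 0.0
```

```bash
python3 - <<'E'
from h import *
from station import *
o=get_obs();w=camera("wrist");s=camera("side");sc=camera("scene");pickle.dump((o,w,s,sc),open("c4.pkl","wb"))
print(o["ee_pos"],o["eef_rot"],o["time_s"],o["grip_width"])
u,v=proj(w,[.473,-.304,.02],o)[0];print(u,v)
u0=int(np.clip(u-90,0,460));v0=int(np.clip(v-90,0,300));print(u0,v0)
im=np.zeros((600,800,3),np.uint8)
im[:540,:540]=crop(w,u0,v0,180,180,3)
im[:240,545:795]=crop(s,275,255,50,48,5)
im[250:490,545:795]=crop(sc,265,205,50,48,5)
cv2.imwrite("pics/c4.png",im)
E
```

```text
[ 0.47424304 -0.3894592   0.35832629] [3.14138802e+00 3.94624887e-05 1.58401637e+00] 15.3 0.09404402199034526
313.08541558626575 117.52286161566273
223 27
```

View pics/c4.png

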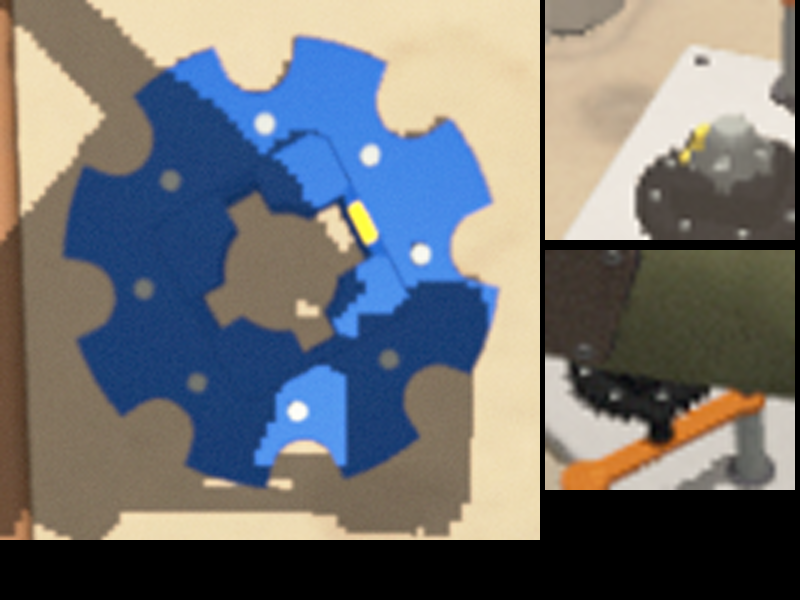

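The insets show the gear home on the hub with its mark by the yellow spline. The carousel's eight screws are at (264,123), (370,155), (421,254), (389,360), (298,411), (197,383), (143,289) and (170,181) in the crop, and its mark is at (362,222).

```bash
python3 - <<'E'
from h import *
o,w,s,sc=pickle.load(open("c4.pkl","rb"))
f=lambda p,z:back(w,np.array(p,float)/3+[223,27],z,o)
H=f([(264,123),(370,155),(421,254),(389,360),(298,411),(197,383),(143,289),(170,181)],.011)
c=H.mean(0);print("c",c,"r",np.linalg.norm(H-c,axis=1).round(4))
a=np.unwrap(np.arctan2(*(H-c)[:,:2].T[::-1]));print("hole ang",(a+np.arange(8)*np.pi/4).round(3), "mod45", np.mean(a+np.arange(8)*np.pi/4)%(np.pi/4))
m=f([(362,222)],.028)[0]-c;print("mark",m,np.arctan2(m[1],m[0]),np.hypot(m[0],m[1]))
b=f([(322,133),(410,293)],.028);v=b[1]-b[0];print("edge",np.arctan2(v[1],v[0])+np.pi/2,np.linalg.norm(v))
n=f([(250,195),(318,345),(365,255),(210,310)],0);print(n.round(4))
E
```

```text
c [ 0.47606867 -0.30364622  0.011     ] r [0.0383 0.0382 0.0383 0.0382 0.0381 0.0382 0.0383 0.0381]
hole ang [1.707 1.704 1.705 1.7   1.708 1.704 1.705 1.706] mod45 0.1340524225294537
mark [0.02032059 0.01202363 0.017     ] 0.5342918828686152 0.023611314726948506
edge 0.5510435937380065 0.0455132279213811
[[ 0.4671 -0.2829  0.    ]
 [ 0.4869 -0.3235  0.    ]
 [ 0.4996 -0.2986  0.    ]
 [ 0.456  -0.3142  0.    ]]
```

The screw radius spread is 0.1 mm. The carousel centre is (0.4761, -0.3036) with yaw about 0.53. I grip it next.

Emit:
apply_moves([
  {"tx": 1,"ty": 0.1,"tz": 0,"ax": 0,"ay": 0,"az": 0},
  {"tx": 1,"ty": 0,"tz": 0,"ax": 0,"ay": 0,"az": 0},
  {"tx": 0.86,"ty": 0,"tz": 0.3,"ax": 0,"ay": 0,"az": 0},
  {"tx": 0,"ty": 0,"tz": 0.8,"ax": 0,"ay": 0,"az": -0.987},
  {"tx": 0,"ty": 0,"tz": 0.8,"ax": 0,"ay": 0,"az": -0.987},
  {"tx": 0,"ty": 0,"tz": 0.8,"ax": 0,"ay": 0,"az": -0.987},
  {"tx": 0,"ty": 0,"tz": 0.8,"ax": 0,"ay": 0,"az": -0.987},
  {"tx": 0,"ty": 0,"tz": 0.8,"ax": 0,"ay": 0,"az": -0.987},
  {"tx": 0,"ty": 0,"tz": 0.56,"ax": 0,"ay": 0,"az": -0.987},
  {"tx": 0,"ty": 0,"tz": 0,"ax": 0,"ay": 0,"az": 0},
  {"tx": 0,"ty": 0,"tz": 0,"ax": 0,"ay": 0,"az": 0},
])

```text
time_s: 16.82
ee_pos: [0.4762, -0.3039, 0.2124]
eef_rot: [3.142, 0.0, 2.1]
force: [0.7, -0.3, -0.4]
grip_width: 0.0941
grip_force: 0.0
```

Emit:
apply_moves([
  {"tx": 0,"ty": 0,"tz": 0,"ax": 0,"ay": 0,"az": 0},
  {"tx": 0,"ty": 0,"tz": 0,"ax": 0,"ay": 0,"az": 0},
  {"tx": 0,"ty": 0,"tz": 0,"ax": 0,"ay": 0,"az": 0},
  {"tx": 0,"ty": 0,"tz": 0,"ax": 0,"ay": 0,"az": 0},
  {"tx": 0,"ty": 0,"tz": 0,"ax": 0,"ay": 0,"az": 0},
  {"tx": 0,"ty": 0,"tz": 0,"ax": 0,"ay": 0,"az": 0},
], jaw=1, force=25)

```text
time_s: 17.58
ee_pos: [0.4761, -0.3043, 0.212]
eef_rot: [-3.142, -0.0, 2.101]
force: [0.2, 0.4, 0.3]
grip_width: 0.052
grip_force: 25.0
```

Emit:
apply_moves([
  {"tx": 0,"ty": 0,"tz": -1,"ax": 0,"ay": 0,"az": 0},
  {"tx": 0,"ty": 0,"tz": -1,"ax": 0,"ay": 0,"az": 0},
  {"tx": 0,"ty": 0,"tz": -1,"ax": 0,"ay": 0,"az": 0.987},
  {"tx": 0,"ty": 0,"tz": -1,"ax": 0,"ay": 0,"az": 0.987},
  {"tx": 0,"ty": 0,"tz": -0.93,"ax": 0,"ay": 0,"az": 0.987},
  {"tx": 0,"ty": 0,"tz": 0,"ax": 0,"ay": 0,"az": 0.987},
  {"tx": 0,"ty": 0,"tz": 0,"ax": 0,"ay": 0,"az": 0.987},
  {"tx": 0,"ty": 0,"tz": 0,"ax": 0,"ay": 0,"az": 0.987},
  {"tx": 1,"ty": 0,"tz": 0,"ax": 0,"ay": 0,"az": 0},
  {"tx": 1,"ty": 0,"tz": 0,"ax": 0,"ay": 0,"az": 0},
  {"tx": 1,"ty": 0,"tz": 0,"ax": 0,"ay": 0,"az": 0},
  {"tx": 1,"ty": 0,"tz": 0,"ax": 0,"ay": 0,"az": 0},
])

```text
time_s: 19.08
ee_pos: [0.4744, -0.1833, 0.3596]
eef_rot: [-3.141, -0.0, 1.584]
force: [-0.9, 0.1, -2.6]
grip_width: 0.0515
grip_force: 25.0
```

Emit:
apply_moves([
  {"tx": 1,"ty": 0,"tz": 0,"ax": 0,"ay": 0,"az": 0},
  {"tx": 1,"ty": 0,"tz": 0,"ax": 0,"ay": 0,"az": 0},
  {"tx": 1,"ty": 0,"tz": 0,"ax": 0,"ay": 0,"az": 0},
  {"tx": 1,"ty": 0.4,"tz": 0,"ax": 0,"ay": 0,"az": 0},
  {"tx": 1,"ty": 0.4,"tz": 0,"ax": 0,"ay": 0,"az": 0},
  {"tx": 1,"ty": 0.6,"tz": 0,"ax": 0,"ay": 0,"az": 0},
  {"tx": 0,"ty": 1,"tz": 0,"ax": 0,"ay": 0,"az": 0},
  {"tx": 0,"ty": 0,"tz": 0,"ax": 0,"ay": 0,"az": 0},
  {"tx": 0,"ty": 0,"tz": 0,"ax": 0,"ay": 0,"az": 0},
])

```text
time_s: 20.2
ee_pos: [0.5438, -0.0035, 0.3595]
eef_rot: [-3.14, -0.0, 1.584]
force: [-0.4, 0.2, -3.1]
grip_width: 0.0517
grip_force: 25.0
```

```bash
python3 - <<'E'
from h import *
from station import *
o=get_obs();w=camera("wrist");pickle.dump((o,w),open("c5.pkl","wb"))
print(o["ee_pos"],o["eef_rot"],o["time_s"],o["grip_width"],o["force"])
print(proj(w,[[.543,.0785,.074]],o))
im=np.zeros((600,800,3),np.uint8)
im[:480,:480]=crop(w,253,25,120,120,4)
im[:320,485:795]=crop(w,190,150,310,320,1)
cv2.imwrite("pics/c5.png",im)
E
```

```text
[ 0.54375535 -0.00347651  0.35947502] [-3.14035833e+00 -4.57378677e-05  1.58369907e+00] 20.2 0.051703114353251624 [-0.40675274  0.16614262 -3.0614091 ]
[[314.28858829 120.64857536]]
```

View pics/c5.png

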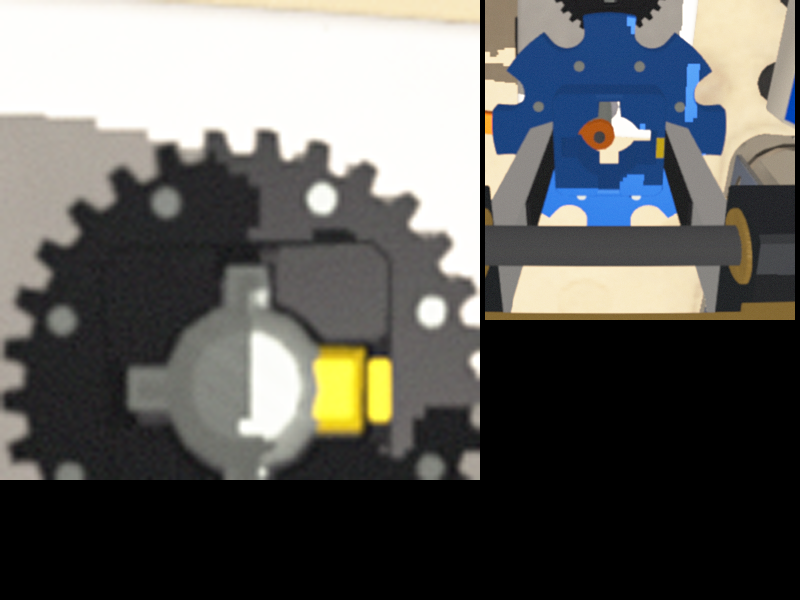

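The hub core's centre is at crop (243,388), with the left rib at y 388 and the wide rib at y 391, so it is aligned with the tool to within 0.013 rad. The carousel is in the hand with its mark to the right.

```bash
python3 - <<'E'
from h import *
o,w=pickle.load(open("c5.pkl","rb"))
f=lambda p,z:back(w,np.array(p,float)/4+[253,25],z,o)
print(f([[241.5,387],[246,250],[128,388],[365,391],[392,390]],[.066,.064,.064,.064,.05]).round(4))
# carousel-in-hand holes on composite right (offset 485,0 ->190,150), plane z
z=o["ee_pos"][2]-.2122+.011
H=back(w,np.array([[579,66],[639,66],[538,106],[679,106]],float)-[485,0]+[190,150],z,o);print(H.round(4))
T=o["ee_pos"];yaw=o["eef_rot"][2]-np.pi/2
m1,m2=(H[0]+H[1])/2,(H[2]+H[3])/2
R=np.array([[np.cos(yaw),np.sin(yaw)],[-np.sin(yaw),np.cos(yaw)]])
print("rel", (R@(H-T)[:,:2].T).T.round(4),"expect y .0353,.0146; x -/+.0146,-/+.0353")
E
```

```text
[[0.5424 0.0779 0.066 ]
 [0.5429 0.1004 0.064 ]
 [0.5228 0.0776 0.064 ]
 [0.5638 0.0776 0.064 ]
 [0.5697 0.0781 0.05  ]]
[[0.5289 0.0321 0.1583]
 [0.5579 0.0325 0.1583]
 [0.5082 0.0115 0.1583]
 [0.5786 0.0124 0.1583]]
rel [[-0.0144  0.0358]
 [ 0.0146  0.0358]
 [-0.0353  0.0154]
 [ 0.035   0.0154]] expect y .0353,.0146; x -/+.0146,-/+.0353
```

The carousel is centred in the hand within about 0.7 mm. I move over the hub and lower it.

Emit:
apply_moves([
  {"tx": 1,"ty": 0,"tz": 0,"ax": 0,"ay": 0,"az": 0.1},
  {"tx": 1,"ty": 0,"tz": 0,"ax": 0,"ay": 0,"az": 0},
  {"tx": 0.72,"ty": 0,"tz": 0.3,"ax": 0,"ay": 0,"az": 0},
  {"tx": 0,"ty": 0,"tz": 1,"ax": 0,"ay": 0,"az": 0},
  {"tx": 0,"ty": 0,"tz": 0.8,"ax": 0,"ay": 0,"az": 0},
  {"tx": 0,"ty": 0,"tz": 0.28,"ax": 0,"ay": 0,"az": 0},
  {"tx": 0,"ty": 0,"tz": 0.15,"ax": 0,"ay": 0,"az": 0},
  {"tx": 0,"ty": 0,"tz": 0.15,"ax": 0,"ay": 0,"az": 0},
  {"tx": 0,"ty": 0,"tz": 0.15,"ax": 0,"ay": 0,"az": 0},
  {"tx": 0,"ty": 0,"tz": 0,"ax": 0,"ay": 0,"az": 0},
])

```text
time_s: 21.5
ee_pos: [0.5436, 0.0782, 0.275]
eef_rot: [-3.141, 0.0, 1.575]
force: [-1.0, -0.1, -3.0]
grip_width: 0.0518
grip_force: 25.0
```

Engaged without force. I lower the remaining 13 mm.

Emit:
apply_moves([
  {"tx": 0,"ty": 0,"tz": 0.15,"ax": 0,"ay": 0,"az": 0},
  {"tx": 0,"ty": 0,"tz": 0.15,"ax": 0,"ay": 0,"az": 0},
  {"tx": 0,"ty": 0,"tz": 0.08,"ax": 0,"ay": 0,"az": 0},
  {"tx": 0,"ty": 0,"tz": 0.05,"ax": 0,"ay": 0,"az": 0},
  {"tx": 0,"ty": 0,"tz": 0.03,"ax": 0,"ay": 0,"az": 0},
  {"tx": 0,"ty": 0,"tz": 0,"ax": 0,"ay": 0,"az": 0},
])

```text
time_s: 22.25
ee_pos: [0.5436, 0.0783, 0.262]
eef_rot: [3.142, 0.0, 1.575]
force: [-4.5, -0.6, 6.3]
grip_width: 0.0517
grip_force: 25.0
```

The carousel is seated at 0.262, 50 mm above its grasp height. I release it and go to the keeper knob.

Emit:
apply_moves([
  {"tx": 0,"ty": 0,"tz": 0,"ax": 0,"ay": 0,"az": 0},
  {"tx": 0,"ty": 0,"tz": 0,"ax": 0,"ay": 0,"az": 0},
  {"tx": 0,"ty": 0,"tz": -0.5,"ax": 0,"ay": 0,"az": 0},
  {"tx": 0,"ty": 0,"tz": -1,"ax": 0,"ay": 0,"az": 0},
  {"tx": 0,"ty": 0,"tz": -1,"ax": 0,"ay": 0,"az": 0},
  {"tx": -1,"ty": -0.55,"tz": -0.7,"ax": 0,"ay": 0,"az": 0},
  {"tx": -1,"ty": -0.55,"tz": 0,"ax": 0,"ay": 0,"az": 0},
  {"tx": -1,"ty": -0.55,"tz": 0,"ax": 0,"ay": 0,"az": 0},
  {"tx": -0.73,"ty": -0.55,"tz": 0,"ax": 0,"ay": 0,"az": 0},
  {"tx": 0,"ty": 0,"tz": 0,"ax": 0,"ay": 0,"az": 0},
], jaw=0)

```text
time_s: 23.5
ee_pos: [0.4775, -0.0348, 0.3584]
eef_rot: [3.14, 0.0, 1.573]
force: [0.2, 0.1, -0.3]
grip_width: 0.0938
grip_force: 0.0
```

Emit:
apply_moves([
  {"tx": 0,"ty": 0,"tz": 1,"ax": 0,"ay": 0,"az": 0},
  {"tx": 0,"ty": 0,"tz": 0.8,"ax": 0,"ay": 0,"az": 0},
  {"tx": 0,"ty": 0,"tz": 0.33,"ax": 0,"ay": 0,"az": 0},
  {"tx": 0,"ty": 0,"tz": 0,"ax": 0,"ay": 0,"az": 0},
])

```text
time_s: 24.0
ee_pos: [0.4784, -0.0336, 0.2935]
eef_rot: [-3.141, -0.0, 1.576]
force: [-0.7, -0.3, -0.2]
grip_width: 0.0941
grip_force: 0.0
```

```bash
python3 - <<'E'
from h import *
from station import *
o=get_obs();s=camera("side");sc=camera("scene");w=camera("wrist")
print(o["ee_pos"],o["time_s"],o["grip_width"],o["force"])
im=np.zeros((600,800,3),np.uint8)
im[:300,:400]=crop(s,260,220,100,75,4)
im[300:,:400]=crop(sc,230,180,100,75,4)
im[:300,400:]=crop(w,0,0,640,480,.625)
cv2.imwrite("pics/c6.png",im)
E
```

```text
[ 0.47839375 -0.03359493  0.29351531] 24.0 0.0940538032638352 [-0.71374605 -0.25021078 -0.20934965]
```

View pics/c6.png

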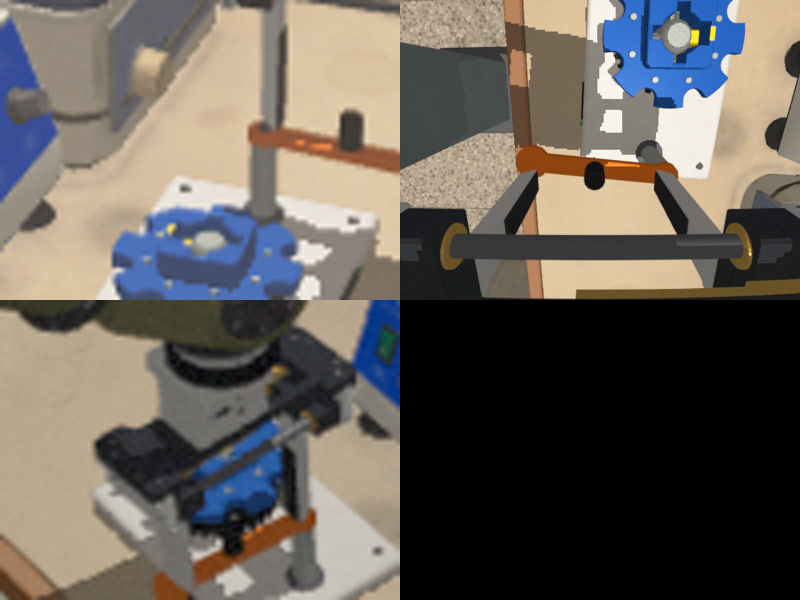

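The carousel sits flat on the gear with its mark by the spline, and the knob is between the open fingers. I close on it.

Emit:
apply_moves([
  {"tx": 0,"ty": 0,"tz": 0,"ax": 0,"ay": 0,"az": 0},
  {"tx": 0,"ty": 0,"tz": 0,"ax": 0,"ay": 0,"az": 0},
  {"tx": 0,"ty": 0,"tz": 0,"ax": 0,"ay": 0,"az": 0},
  {"tx": 0,"ty": 0,"tz": 0,"ax": 0,"ay": 0,"az": 0},
  {"tx": 0,"ty": 0,"tz": 0,"ax": 0,"ay": 0,"az": 0},
  {"tx": 0,"ty": 0,"tz": 0,"ax": 0,"ay": 0,"az": 0},
  {"tx": 0,"ty": 0,"tz": 0,"ax": 0,"ay": 0,"az": 0},
  {"tx": 0,"ty": 0,"tz": 0,"ax": 0,"ay": 0,"az": 0},
  {"tx": 0,"ty": 0,"tz": 0,"ax": 0,"ay": 0,"az": 0},
], jaw=1, force=10)

```text
time_s: 25.28
ee_pos: [0.4778, -0.0339, 0.2933]
eef_rot: [-3.14, -0.0, 1.575]
force: [-5.9, 0.1, 3.3]
grip_width: 0.0157
grip_force: 10.0
```

Emit:
apply_moves([
  {"tx": 0.34,"ty": 0.03,"tz": 0,"ax": 0,"ay": 0,"az": 0},
  {"tx": 0.33,"ty": 0.09,"tz": 0,"ax": 0,"ay": 0,"az": 0},
  {"tx": 0.31,"ty": 0.14,"tz": 0,"ax": 0,"ay": 0,"az": 0},
  {"tx": 0.28,"ty": 0.19,"tz": 0,"ax": 0,"ay": 0,"az": 0},
  {"tx": 0.24,"ty": 0.24,"tz": 0,"ax": 0,"ay": 0,"az": 0},
  {"tx": 0.2,"ty": 0.275,"tz": 0,"ax": 0,"ay": 0,"az": 0},
  {"tx": 0.15,"ty": 0.305,"tz": 0,"ax": 0,"ay": 0,"az": 0},
  {"tx": 0.1,"ty": 0.33,"tz": 0,"ax": 0,"ay": 0,"az": 0},
  {"tx": 0.04,"ty": 0.3,"tz": 0,"ax": 0,"ay": 0,"az": 0},
  {"tx": 0,"ty": 0.15,"tz": 0,"ax": 0,"ay": 0,"az": 0},
  {"tx": 0,"ty": 0,"tz": 0,"ax": 0,"ay": 0,"az": 0},
])

```text
time_s: 26.65
ee_pos: [0.5396, 0.0268, 0.2929]
eef_rot: [-3.141, -0.001, 1.575]
force: [1.9, 6.8, -5.3]
grip_width: 0.0157
grip_force: 10.0
```

Emit:
apply_moves([
  {"tx": 0,"ty": 0.07,"tz": 0,"ax": 0,"ay": 0,"az": 0},
  {"tx": 0,"ty": 0.07,"tz": 0,"ax": 0,"ay": 0,"az": 0},
  {"tx": 0,"ty": 0,"tz": 0,"ax": 0,"ay": 0,"az": 0},
])

```text
time_s: 27.02
ee_pos: [0.5423, 0.0268, 0.2927]
eef_rot: [-3.135, -0.001, 1.576]
force: [-20.2, 6.5, 7.9]
grip_width: 0.0174
grip_force: 10.0
```

The stop is reached, with 20 N reaction. I release and rise.

Emit:
apply_moves([
  {"tx": 0,"ty": 0,"tz": 0,"ax": 0,"ay": 0,"az": 0},
  {"tx": 0,"ty": 0,"tz": 0,"ax": 0,"ay": 0,"az": 0},
  {"tx": 0,"ty": 0,"tz": 0,"ax": 0,"ay": 0,"az": 0},
  {"tx": 0,"ty": 0,"tz": -0.7,"ax": 0,"ay": 0,"az": 0},
  {"tx": 0,"ty": 0,"tz": -1,"ax": 0,"ay": 0,"az": 0},
  {"tx": -0.6,"ty": 0,"tz": -1,"ax": 0,"ay": 0,"az": 0},
  {"tx": -1,"ty": 0,"tz": -1,"ax": 0,"ay": 0,"az": 0},
  {"tx": 0,"ty": 0,"tz": 0,"ax": 0,"ay": 0,"az": 0},
  {"tx": 0,"ty": 0,"tz": 0,"ax": 0,"ay": 0,"az": 0},
], jaw=0)

```text
time_s: 28.15
ee_pos: [0.5436, -0.0216, 0.4035]
eef_rot: [-3.141, -0.0, 1.575]
force: [-0.4, -0.3, 0.4]
grip_width: 0.0938
grip_force: 0.0
```

```bash
python3 - <<'E'
from h import *
from station import *
o=get_obs();w=camera("wrist");s=camera("side");pickle.dump((o,w,s),open("c7.pkl","wb"))
print(o["ee_pos"],o["time_s"],o["force"])
im=np.zeros((600,800,3),np.uint8)
u,v=proj(w,[.543,.03,.06],o)[0];u0=int(max(u-90,0));v0=int(max(v-110,0));print(u0,v0)
a=crop(w,u0,v0,180,220,2.5);im[:a.shape[0],:a.shape[1]]=a
im[:270,460:800]=crop(s,170,200,226,180,1.5)[:270,:340-1+1]
cv2.imwrite("pics/c7.png",im)
E
```

```text
[ 0.54364265 -0.02162695  0.40345513] 28.15 [-0.44949161 -0.30582015  0.35647224]
223 50Traceback (most recent call last):
  File "<stdin>", line 8, in <module>
ValueError: could not broadcast input array from shape (270,339,3) into shape (270,340,3)
```

```bash
python3 - <<'E'
from h import *
o,w,s=pickle.load(open("c7.pkl","rb"))
im=np.zeros((600,800,3),np.uint8)
im[:550,:450]=crop(w,223,50,180,220,2.5)
im[:270,460:790]=crop(s,170,200,220,180,1.5)
cv2.imwrite("pics/c7.png",im)
E
```

```text
(no output)
```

View pics/c7.png

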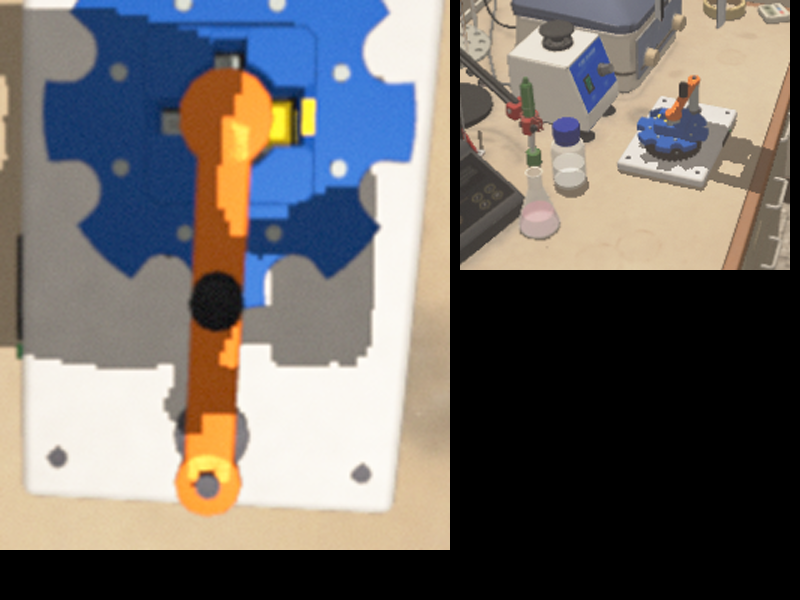

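The pad at crop (227,112) covers the hub and the pivot is at (207,485). The carousel is flat, and the bottle and flask stand where they were. I check the keeper angle and hand in.

```bash
python3 - <<'E'
from h import *
o,w,s=pickle.load(open("c7.pkl","rb"))
P=back(w,np.array([[227,112],[207,485],[217,301]],float)/2.5+[223,50],[.089,.089,.113],o);print(P.round(4),np.arctan2(P[0,0]-P[1,0],P[0,1]-P[1,1]),np.linalg.norm(P[0]-P[1]))
C=back(w,np.array([[22,491],[390,511]],float)/2.5+[223,50],.02,o);v=C[1]-C[0];print("plate yaw",np.arctan2(v[1],v[0]))
d=np.hypot(*(P[0]-[.5433,.078,.089])[:2]);print(d)
if d<.005:
    from station import hand_in;print(hand_in())
E
```

```text
[[ 0.5433  0.0792  0.089 ]
 [ 0.5373 -0.0342  0.089 ]
 [ 0.5407  0.0269  0.113 ]] 0.05248590660962939 0.11351400665596431
plate yaw -0.05285275945547599
0.0012045902118193806
the job is handed in; nothing more can be done
None
```

The gear is home on the hub's flange, the carousel sits flat on it with both wide slots on the wide spline, and the keeper is back against its stop over the hub. I handed the job in at about 28 s, and the robot never touched the bottle, flask or timer.

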